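Set the notice stand's leg to its mark and close the cam lever

TASK

The notice stand lies on its back on the library counter with its sprung leg pushed in and its red cam lever open. Draw the leg out by its T-shaped foot until the yellow pointer lines up with the red length mark and pause there; only then, keeping the leg held at the mark, swing the lever fully closed alongside the leg. Finish while still holding the leg at the mark with the fingers, as it springs back if let go, and leave the cup, jar and stamp pad where they are.

Things in the scene. Friction and masses are not known exactly. Their poses are not given: they have to be found in the camera images.
- stand: Notice stand lying on its back, fixed. Origin on the counter below the leg's midline; x from the foot towards the board, y to the lever's side, z up. White board 210 x 300 x 18 mm at x +32 to +242 mm, grey outer tube on it to 30 mm high; black clamp collar 50 x 64 mm, 30 mm high, x -14 to +36 mm; steel cam pivot at (0, +20 mm), 48 mm high; scale strip 4 mm high, y -82 to -42 mm, x -199 to -14 mm.
- leg: Leg (20 mm wide, z 10 to 26 mm) with a grey T-foot: crossbar 280 mm long along y, 16 mm thick, z 8 to 28 mm, inner face at x = -50 mm. Frame equals the stand's when fully in (the start). Slides only along the stand's x, out towards -x, at most 110 mm. A spring pulls it in with 4 N (in) to 6 N (out), plus 1 N friction, even with the lever closed: it stays out only while held.
- foot_inner (a point): Point on the inner (board-side) face of the T-foot, 120 mm from the leg's midline on the lever's side (stand +y), 20 mm from the end of the crossbar, at half its height (z = 18 mm).
- pointer (a point): Centre of the yellow pointer bar (4 mm along x, 16 mm along y, z 8 to 13 mm) fixed to the leg beyond the foot, on the side away from the board: at x = -86 mm, y = -46 mm in the leg's frame, so 36 mm beyond the foot's inner face towards stand -x.
- mark: Red length mark: a block 4 mm along x, 18 mm along y, 9 mm high, fixed on the scale strip beside the pointer's path. Origin at the centre of its underside, axes parallel to the stand's. The pointer is at the mark when both have the same stand x. From the start this takes 40 to 85 mm of pull.
- lever (a joint): Red cam lever's angle, rad: 0 = closed (hard stop), parallel to the leg; 0.55 = widest open, tip out to stand +y; starts at 0.42 to 0.52. Vertical pivot at stand (0, +20 mm); bar 150 mm long from the pivot towards the foot (-x), 10 mm wide, z 33 to 45 mm: it passes above the T-foot, so one upright finger can touch both. Stiff: about 2 N at 120 mm; stays where left.
- lever_tip (a point): Outer end of the cam lever, on its centre line, 150 mm from the pivot, z = 39 mm.
- cup: White cup, 72 mm across, 85 mm high, loose bystander; origin at the centre of its underside.
- jar: Pale translucent jar with a yellow cap, 60 mm across, 70 mm high, loose bystander; origin at the centre of its underside.
- stamp_pad: Green and black stamp pad 70 x 110 x 19 mm, loose bystander; origin at the centre of its underside.

How it is judged:
On the way, in this order (a step that is already met when the one before it is completed fails the run):
1. the leg is held with its pointer at the red mark, the lever still open (x of pointer in the frame of mark between -0.007 and 0.007 m and contact force between the fingers and leg above 1 N and value of joint lever above 0.3 rad), for 0.3 s.
2. the lever is closed with the leg held at the mark (x of pointer in the frame of mark between -0.007 and 0.007 m and contact force between the fingers and leg above 1 N and value of joint lever below 0.07 rad), for 0.2 s.
At the end, for the whole second after the job is handed in: The fingers are still holding the leg (more than 1 N between fingers and leg) at rest with the pointer within 7 mm of the red mark along the leg, and the cam lever is closed to within 0.07 rad (all of step 2 and linear speed of leg below 0.01 m/s); the arm keeps its last pose, push and grip.
It fails at once if the lever is closed past 0.3 rad while the pointer is more than 12 mm off the mark (value of joint lever below 0.3 rad and not (x of pointer in the frame of mark between -0.012 and 0.012 m)).
It fails at once if the cup is shifted by more than 20 mm or tipped (distance of cup from where it was at the start of the episode above 0.02 m or angle between cup's own z axis and vertical above 0.35 rad).
It fails at once if the jar is shifted by more than 20 mm or tipped (distance of jar from where it was at the start of the episode above 0.02 m or angle between jar's own z axis and vertical above 0.35 rad).
It fails at once if the stamp pad is shifted by more than 20 mm or tipped (distance of stamp_pad from where it was at the start of the episode above 0.02 m or angle between stamp_pad's own z axis and vertical above 0.35 rad).
It also fails if it takes over 38 s, if anything falls off the work surface, if the arm or the gripper's body presses on something with over 40 N, if the wrist force passes 120 N, or if a joint passes its speed limit or range.

ROBOT

A 6-joint arm with a two-finger parallel gripper is mounted at the origin on the work surface. World frame = base frame: x ahead of the robot, y to its left, z up, the work surface at z = 0. Lengths are in m, angles in rad, forces in N, time in s.
With the tool pointing down it reaches from about 0.325 to 0.9 m from the base axis. Payload 6.1 kg.
Tool frame: the origin (TCP) lies midway between the tips of the shut fingers; the grasp point (between the pads) lies 19 mm behind it; x points along the fingers, y is the direction in which the jaws open and shut, and the axes are right-handed (so a half turn about x gives the same grasp; the last joint's range is limited). The gripper opens to 85 mm and grips with 20 to 120 N. Pads are 22 mm wide; open, the fingers measure 114 mm over their backs; the gripper's body (76 mm by 85 mm) begins 54 mm behind the grasp point. The pads swing forward as they close: fully open they stand 13 mm farther back than shut.
Start: joints at [1.139, 0.22, 1.526, -0, 1.395, -0.126], TCP at [0.188, 0.596, 0.231] pointing down, gripper open.
Joint ranges: [-2.98, 2.98], [-0.91, 2.08], [0.09, 2.57], [-1.24, 4.39], [0.2, 2.65], [-2.68, 2.68]. Speed limits (rad/s): [2.57, 2.57, 3.01, 3.14, 3.14, 3.14].

INTERFACE

Orientations are given as [roll, pitch, yaw] about the fixed x, y, z axes, in that order (R = Rz(yaw) Ry(pitch) Rx(roll)).
In Python, from plant import movep, move_l, set_joints, gripper_to, hold, inverse_kinematics, observe, get_image, get_calibration, Unreachable, job_done gives the robot as it stands. Calls block until the motion is done:
- movep(position, orientation): joint-space move of the TCP to a pose.
- move_l(position, feed=0.15, rotation=None, max_force=None): straight line of the TCP; rotation=None keeps the orientation; feed is the mean speed in m/s. With max_force (N) it stops when the force on the tool has changed by that much, and returns True; else False.
- set_joints(angles): joint-space move.
- gripper_to(opening, f_grip=None): finger opening in m; f_grip is the grip in N (None keeps the last); returns when the fingers have stopped.
- hold(seconds).
- inverse_kinematics(position, orientation): joint angles nearest the present ones, or None.
- observe(): the state.
- get_image(name): name is "scene" or "top" or "wrist"; returns (picture, depth): 384x512x3 uint8, red, green, blue; 384x512 float32, m along the optical axis (not along the pixel's ray), 0 where there is no reading.
- get_calibration(name): a dict with "intrinsics" (3x3 intrinsics, pixels), "world_from_camera" (4x4, takes a point from camera to world coordinates). Camera axes: x right, y down, z forward; pixel columns grow to the right and rows downward; lengths in m; the calibration is good to about 2 mm. A picture is of the moment at which its call begins: read the wrist's pose just before it. get_calibration takes no time and is no camera call; for the wrist camera it gives the pose at the moment of the call.
A pose or a line that the arm cannot do raises Unreachable and nothing moves.
- job_done(): hands the job in, once; it reports no verdict.
The state is a dict: "time_s": time; "q": joint angles; "joint_velocities": joint speeds; "joint_torque": joint torques, N m; "eef_pos": TCP position; "tcp_rot": TCP orientation; "ft_force": force on the tool from outside, world axes, zero at the start; "torque": the same for the moment, N m; "opening": finger opening in m.
Only numpy, scipy, OpenCV 4.12 (cv2) and the standard library are available. Lean on these libraries where they do the work, as an engineer would, in place of code of your own. Each camera call takes 0.05 s, during which the arm holds its last target.

## Working session

There is one attempt and no reset: what is moved stays moved. The work goes in short steps, each a Python script; the robot and the scene stay as the last script left them, time stands still between calls to the robot, and variables do not carry over. Pictures are saved under pics/ and viewed, and the job is handed in when it is done.

```bash
ls; mkdir -p pics; python3 - <<'E'
from plant import *
import cv2,numpy as np
s=observe();print(s)
for n in("top","scene","wrist"):
    c=get_calibration(n);im,d=get_image(n)
    np.savez(f"pics/{n}.npz",im=im,d=d,K=c["intrinsics"],T=c["world_from_camera"])
    cv2.imwrite(f"pics/{n}1.png",im[:,:,::-1])
    print(n,np.round(c["intrinsics"],1).tolist(),np.round(c["world_from_camera"],3).tolist())
E
```

```text
pics
{'time_s': 0.0, 'q': array([ 1.13885336e+00,  2.21222357e-01,  1.52762681e+00, -3.95690250e-06,
        1.39469007e+00, -1.26139258e-01]), 'joint_velocities': array([ 2.37985717e-03, -1.09310491e-03, -4.31748295e-04, -3.90165151e-04,
       -3.90765873e-05, -4.19850363e-04]), 'joint_torque': array([ 7.67881156e-04, -4.96885014e+01, -3.89407575e+01, -1.50791502e-04,
        1.09396584e-02, -1.14425188e-05]), 'eef_pos': array([0.18793378, 0.59543725, 0.23019326]), 'tcp_rot': array([-1.69493498,  1.56884974, -2.00073799]), 'ft_force': array([ 0.11249156,  0.01524703, -0.16053215]), 'torque': array([ 0.00281805,  0.04266438, -0.03912527]), 'opening': 0.08557154134195992}
top [[347.3, 0.0, 252.9], [0.0, 347.3, 190.7], [0.0, 0.0, 1.0]] [[0.017, -0.991, 0.136, 0.486], [-0.999, -0.011, 0.048, -0.052], [-0.046, -0.136, -0.99, 0.758], [0.0, 0.0, 0.0, 1.0]]
scene [[373.4, 0.0, 248.8], [0.0, 373.4, 189.9], [0.0, 0.0, 1.0]] [[0.696, 0.366, -0.618, 1.104], [0.718, -0.369, 0.59, -0.499], [-0.012, -0.854, -0.52, 0.5], [0.0, 0.0, 0.0, 1.0]]
wrist [[290.3, 0.0, 254.4], [0.0, 290.3, 192.7], [0.0, 0.0, 1.0]] [[0.3, 0.914, 0.273, 0.12], [0.954, -0.287, -0.088, 0.617], [-0.002, 0.287, -0.958, 0.373], [0.0, 0.0, 0.0, 1.0]]
```

View pics/top1.png

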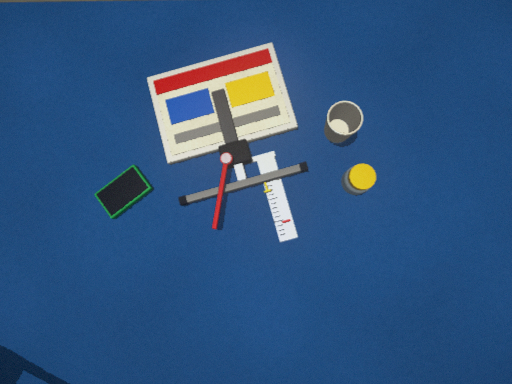

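View pics/scene1.png

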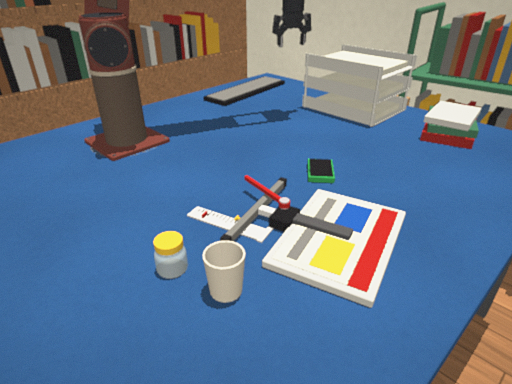

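The top view shows the board at (222,103), the T-foot running from (183,201) to (305,167), the lever from pivot (226,158) to tip (215,227), and the mark near (286,221). I'll enlarge it.

```bash
python3 - <<'E'
import cv2,numpy as np
im=np.load("pics/top.npz")["im"]
c=im[135:250,170:320]
cv2.imwrite("pics/crop.png",cv2.resize(c,None,fx=5,fy=5,interpolation=cv2.INTER_CUBIC)[:,:,::-1])
E
```

```text
(no output)
```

View pics/crop.png

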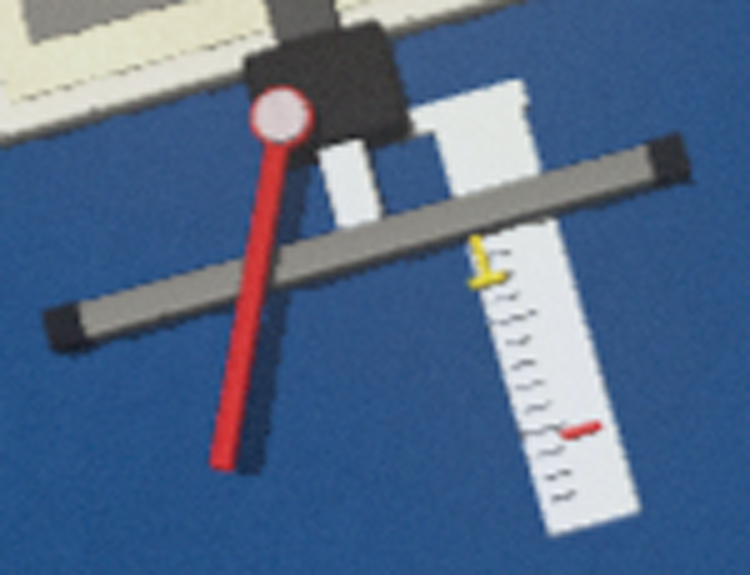

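```bash
cat > h.py <<'E'
import numpy as np,cv2
def proj(P,K,T):
    Ti=np.linalg.inv(T);p=(Ti[:3,:3]@np.asarray(P,float).T).T+Ti[:3,3];q=(K@p.T).T
    return q[:,:2]/q[:,2:]
def ray(u,v,z,K,T):
    d=T[:3,:3]@np.linalg.inv(K)@np.array([u,v,1.]);return T[:3,3]+d*(z-T[2,3])/d[2]
def S2W(p,P):
    c,s=np.cos(p[2]),np.sin(p[2]);P=np.atleast_2d(P).astype(float)
    return np.c_[p[0]+c*P[:,0]-s*P[:,1],p[1]+s*P[:,0]+c*P[:,1],P[:,2]]
def W2S(p,P):
    c,s=np.cos(p[2]),np.sin(p[2]);x,y=P[0]-p[0],P[1]-p[1];return np.array([c*x+s*y,-s*x+c*y])
E
cat > fit.py <<'E'
from h import *
from scipy.optimize import least_squares
d=np.load("pics/top.npz");K,T=d["K"],d["T"]
C=lambda x,y:(170+x/5-.4,135+y/5-.4)
S=np.array([[0,20,48],[242,150,18],[242,-150,18],[32,-150,18],[-58,140,28],[-58,-140,28],[-199,-82,4],[-199,-42,4],[-86,-46,13]])/1000
I=np.array([C(281,114),(148,77),(272.5,43.5),(297,126),C(47,325),C(688,156),C(638,512),C(548,534),C(488,281)])
f=lambda p:(proj(S2W(p,S),K,T)-I).ravel()
r=least_squares(f,[.55,0,.2],loss="soft_l1");p=r.x
print(p);print(f(p).reshape(-1,2).round(1).tolist())
m=W2S(p,ray(*C(581,431),.009,K,T));t=W2S(p,ray(*C(223,466),.045,K,T));q=W2S(p,ray(*C(488,281),.013,K,T))
print("mark",m,"tip",t,np.arctan2(t[1]-.02,-t[0]),"ptr",q,"pull",q[0]-m[0])
np.save("pose.npy",p)
print(S2W(p,[[-.05,.12,.018],[-.1,.12,.018],[-.1,.04,.018]]))
for n,uv,z in(("cup",(344,118),.085),("jar",(362,176),.07),("pad",(123,191),.019)):print(n,W2S(p,ray(*uv,z,K,T)))
E
python3 fit.py
```

```text
[0.65882004 0.02160085 0.28043371]
[[-0.0, 0.2], [-1.7, -0.9], [0.3, -2.4], [1.4, 0.5], [0.5, 0.5], [-1.1, -0.3], [0.1, 0.2], [0.1, 0.7], [-0.2, -0.2]]
mark [-0.15908313 -0.06752769] tip [-0.13569661  0.08002974] 0.41650075006781756 ptr [-0.08641693 -0.04624452] pull 0.0726661970135361
[[0.57756057 0.12307449 0.018     ]
 [0.5295138  0.10923586 0.018     ]
 [0.55165559 0.03236102 0.018     ]]
cup [ 0.00431855 -0.23010209]
jar [-0.11552067 -0.2334689 ]
pad [-0.00371472  0.25783001]
```

The fit is good to about 1–2 px. The stand is at (0.659, 0.022) with yaw 0.280, the pull is about 73 mm and the lever is at about 0.42 rad. Next I'll shut the fingers, bring them down behind the foot at stand y=+120 and make contact.

```bash
cat > act1.py <<'E'
from h import *
from plant import *
p=np.load("pose.npy");O=[0,np.pi/2,p[2]]
W=lambda x,y,z:S2W(p,[[x,y,z]])[0]
gripper_to(0.0,40)
movep(W(-.015,.12,.15),O)
move_l(W(-.015,.12,.011),feed=.1,max_force=8)
s=observe();print(s["time_s"],W2S(p,s["eef_pos"]),s["eef_pos"],s["opening"],s["ft_force"])
im,_=get_image("wrist");cv2.imwrite("pics/w2.png",im[:,:,::-1])
im,_=get_image("scene");cv2.imwrite("pics/s2.png",cv2.resize(im[130:290,140:420],None,fx=2.5,fy=2.5)[:,:,::-1])
E
python3 act1.py
```

```text
4.7167 [-0.01426061  0.11985718] [0.61194335 0.13282892 0.01190461] -9.825863843388817e-05 [-0.5468594   0.10907177 -0.29423938]
```

```bash
sleep 1
```

```text
(no output)
```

View pics/w2.png

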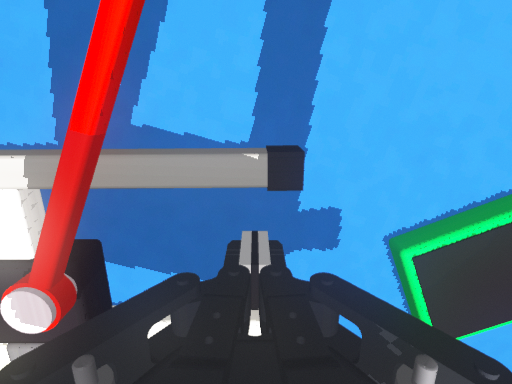

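View pics/s2.png

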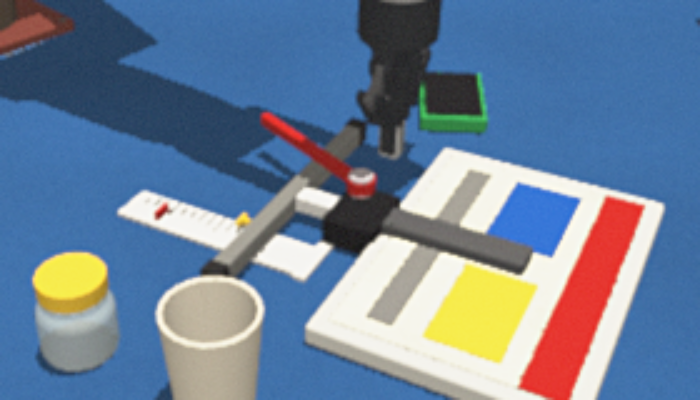

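The fingers are shut and clear of everything, standing between the foot and the board with the lever well to the side. In the wrist view the linkage spreads from (190,285) to (325,285), so I'll check its height against the lever before pulling.

```bash
python3 - <<'E'
from h import *
from plant import *
p=np.load("pose.npy")
c=get_calibration("wrist");K,T=c["intrinsics"],c["world_from_camera"]
im,d=get_image("wrist")
for u,v in[(185,282),(160,300),(210,300),(235,245),(232,268),(262,240),(325,282),(220,320)]:
    z=d[v,u];P=T[:3,:3]@(np.linalg.inv(K)@[u,v,1]*z)+T[:3,3];print(u,v,W2S(p,P).round(3),P[2].round(3))
E
```

```text
185 282 [-0.026  0.094] 0.066
160 300 [-0.025  0.088] 0.074
210 300 [-0.03   0.105] 0.08
235 245 [-0.02   0.109] 0.025
232 268 [-0.027  0.11 ] 0.057
262 240 [-0.024  0.123] 0.027
325 282 [-0.026  0.144] 0.065
220 320 [-0.03   0.109] 0.088
```

The linkage is at z ≥ 66 mm, clear of the lever (top at 45 mm). I'll pull in two stages, with an image check between them.

```bash
cat > act2.py <<'E'
from h import *
from plant import *
import sys
p=np.load("pose.npy");x=float(sys.argv[1]);y=float(sys.argv[2]);feed=float(sys.argv[3]);n=sys.argv[4]
W=lambda x,y,z:S2W(p,[[x,y,z]])[0]
print(move_l(W(x,y,.011),feed=feed,max_force=25))
if len(sys.argv)>5: hold(float(sys.argv[5]))
s=observe();f=s["ft_force"];print(s["time_s"],W2S(p,s["eef_pos"]).round(4),"f stand",W2S([0,0,p[2]],f).round(2),f.round(2))
im,d=get_image("top");np.savez("pics/"+n+".npz",im=im,d=d)
cv2.imwrite("pics/"+n+".png",cv2.resize(im[135:250,170:320],None,fx=5,fy=5,interpolation=cv2.INTER_CUBIC)[:,:,::-1])
E
python3 act2.py -.105 .12 .06 t3 .2
```

```text
False
6.7167 [-0.1041  0.1196] f stand [ 5.31 -0.77] [ 5.31  0.73 -3.87]
```

```bash
sleep 1
```

```text
(no output)
```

View pics/t3.png

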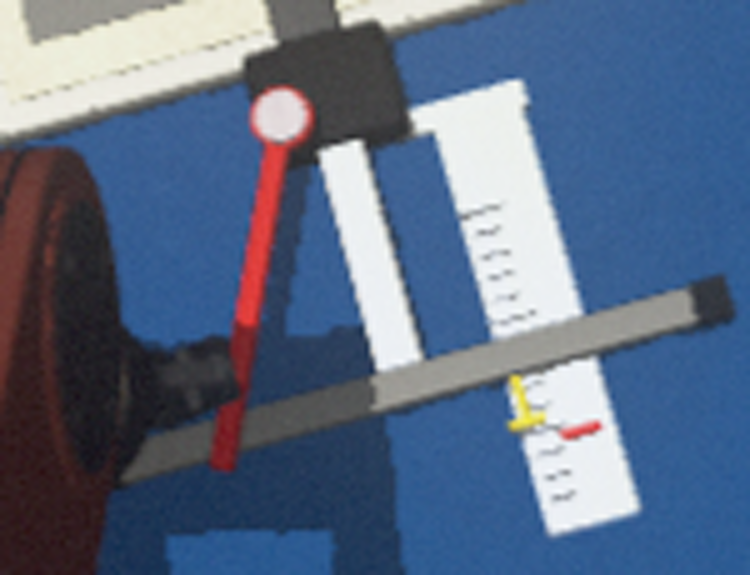

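The pointer bar is at crop (526,422) and the mark at (581,431). The lever hasn't moved. Working out the remaining distance:

```bash
python3 - <<'E'
from h import *
p=np.load("pose.npy");d=np.load("pics/top.npz");K,T=d["K"],d["T"]
C=lambda x,y:(170+x/5-.4,135+y/5-.4)
m=W2S(p,ray(*C(581,431),.009,K,T));q=W2S(p,ray(*C(526,422),.013,K,T));print(m,q,q-m)
for n in("top","t3"):
    im=np.load(f"pics/{n}.npz")["im"].astype(int);R,G,B=im[...,0],im[...,1],im[...,2]
    r=im[:,:];v,u=np.mgrid[:384,:512]
    red=np.clip(R-G,0,999)*((R-G>60)&(G<150)&(R-B>60)&(abs(G-B)<60)&(u>275)&(u<300)&(v>210)&(v<235))
    yl=np.clip(np.minimum(R,G)-B,0,999)*((np.minimum(R,G)-B>50)&(u>255)&(u<300)&(v>180)&(v<235))
    for nm,w,z in(("red",red,.009),("yel",yl,.013)):
        if w.sum(): c=((w*u).sum()/w.sum(),(w*v).sum()/w.sum());print(n,nm,c,W2S(p,ray(*c,z,K,T)))
E
```

```text
[-0.15908313 -0.06752769] [-0.14938473 -0.04572416] [0.00969841 0.02180353]
top red (np.float64(285.872009569378), np.float64(220.57356459330143)) [-0.15865754 -0.06780827]
top yel (np.float64(266.3779342723005), np.float64(187.8550469483568)) [-0.07973621 -0.04624037]
t3 red (np.float64(285.7913455838767), np.float64(220.6496739774748)) [-0.15876893 -0.06759753]
t3 yel (np.float64(274.3510493322431), np.float64(216.17688743526847)) [-0.14332457 -0.04641838]
```

About 9.3 mm remain. I'll pull to the mark and pause.

```bash
python3 act2.py -.1143 .12 .03 t4 .8
```

```text
False
8.025 [-0.1133  0.1196] f stand [ 4.78 -0.93] [ 4.85  0.43 -1.42]
```

```bash
sleep 1
```

```text
(no output)
```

View pics/t4.png

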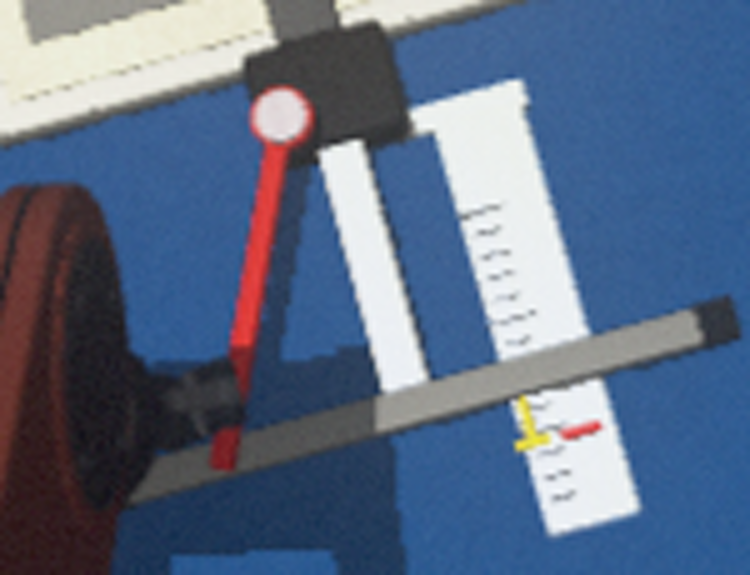

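The pointer bar (531,441) is collinear with the red mark (581,431), and I paused there with the lever open. Now I'll sweep the finger along the foot towards the leg to close the lever.

```bash
python3 act2.py -.1143 .05 .04 t5 .1
```

```text
False
10.075 [-0.1138  0.0514] f stand [5.76 5.11] [ 4.12  6.5  -0.26]
```

```bash
sleep 1
```

```text
(no output)
```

View pics/t5.png

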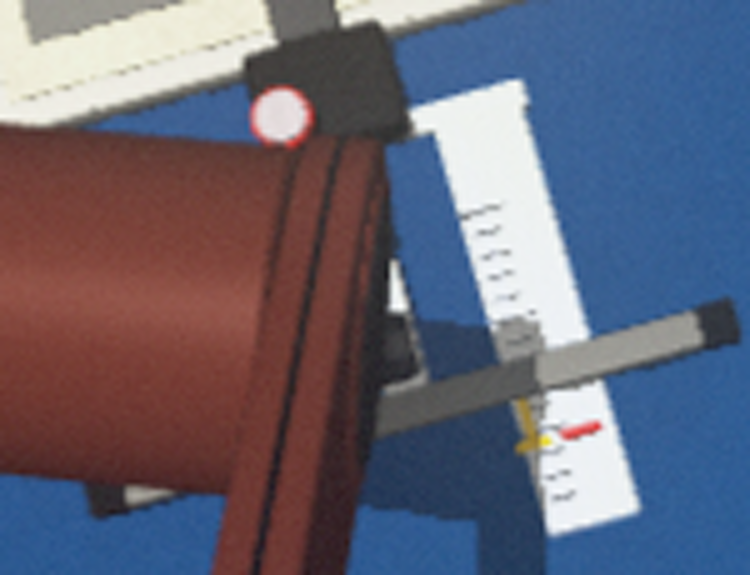

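The pointer is still at the mark (533,441), but the arm hides the lever from the top camera. I'll keep going to the hard stop with a force limit, then check in the wrist view.

```bash
sed -i 's/max_force=25/max_force=float(sys.argv[6]) if len(sys.argv)>6 else 25/' act2.py; python3 act2.py -.1143 .027 .02 t6 .3 9; python3 - <<'E'
from plant import *
from h import *
p=np.load("pose.npy")
c=get_calibration("wrist");im,d=get_image("wrist");cv2.imwrite("pics/w6.png",im[:,:,::-1])
np.savez("pics/w6.npz",im=im,d=d,K=c["intrinsics"],T=c["world_from_camera"])
im,d=get_image("scene");cv2.imwrite("pics/s6.png",cv2.resize(im[130:290,140:420],None,fx=2.5,fy=2.5)[:,:,::-1])
E
```

```text
True
11.1917 [-0.1137  0.038 ] f stand [0.64 5.1 ] [-0.8   5.08  5.16]
```

```bash
sleep 1
```

```text
(no output)
```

View pics/w6.png

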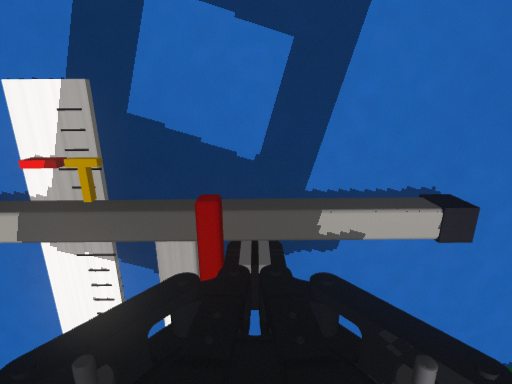

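View pics/s6.png

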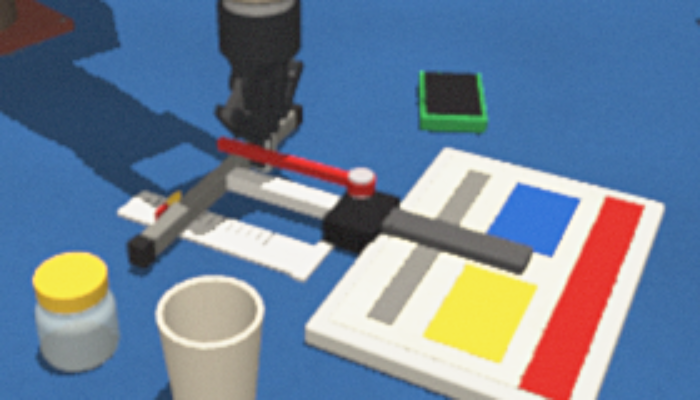

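View pics/t6.png

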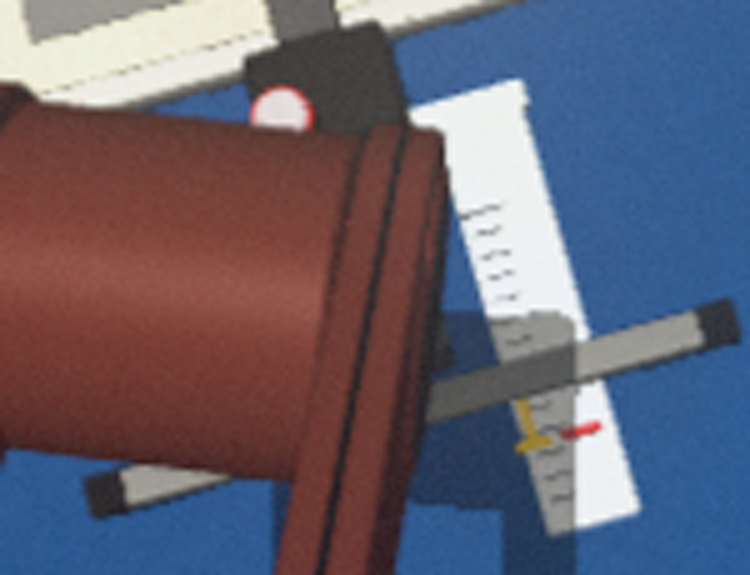

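The wrist view shows the pointer at (82,162), in line with the mark (40,163), and the lever at (209,235) parallel to the leg. The x force has dropped, though, so I'll re-read it and measure the lever angle.

```bash
python3 - <<'E'
from plant import *
from h import *
p=np.load("pose.npy");d=np.load("pics/w6.npz");K,T=d["K"],d["T"]
t=W2S(p,ray(209,196,.045,K,T));print("tip",t,np.arctan2(t[1]-.02,-t[0]))
print("ptr-mark",W2S(p,ray(82,162,.013,K,T))-W2S(p,ray(42,163,.009,K,T)), "foot outer/inner",W2S(p,ray(270,199,.028,K,T)),W2S(p,ray(300,241,.028,K,T)))
for i in range(6):
    hold(.1);s=observe();print(round(s["time_s"],2),W2S([0,0,p[2]],s["ft_force"]).round(2),s["ft_force"][2].round(2),s["eef_pos"].round(4),W2S(p,s["eef_pos"]).round(4),s["torque"].round(2))
E
```

```text
tip [-0.15139731  0.01901933] -0.006477401238301301
ptr-mark [-0.00125356  0.02256651] foot outer/inner [-0.14459931  0.04402204] [-0.12352732  0.05866049]
11.44 [0.25 5.  ] 6.32 [0.539  0.0267 0.0109] [-0.1137  0.038 ] [ 0.65  0.06 -0.02]
11.54 [0.32 5.21] 6.0 [0.5391 0.0266 0.0109] [-0.1137  0.038 ] [ 0.61  0.07 -0.04]
11.64 [0.56 4.64] 5.51 [0.5391 0.0267 0.0109] [-0.1137  0.038 ] [ 0.65  0.05 -0.04]
11.74 [1.16 5.05] 5.91 [0.5391 0.0266 0.0109] [-0.1137  0.038 ] [ 0.65  0.07 -0.05]
11.84 [-0.04  4.36] 5.92 [0.5391 0.0267 0.0109] [-0.1137  0.038 ] [ 0.64  0.05 -0.06]
11.94 [0.22 5.14] 5.22 [0.539  0.0267 0.0109] [-0.1137  0.038 ] [0.58 0.03 0.  ]
```

The lever is closed (about 0 rad) and the pointer is within about 1 mm. The low net x force probably comes from the finger jamming on the lever's hard stop. I'll ease off the lever by about 2 mm, since it stays where it's left, and re-check the foot load.

```bash
python3 act2.py -.1143 .041 .01 t7 .3; python3 - <<'E'
from plant import *
from h import *
p=np.load("pose.npy")
for i in range(4):
    hold(.1);s=observe();print(round(s["time_s"],2),W2S([0,0,p[2]],s["ft_force"]).round(2),s["ft_force"][2].round(2),W2S(p,s["eef_pos"]).round(4))
c=get_calibration("wrist");im,d=get_image("wrist");cv2.imwrite("pics/w7.png",im[:,:,::-1])
E
```

```text
False
12.7583 [-0.1132  0.04  ] f stand [ 5.21 -2.63] [ 5.74 -1.09 -0.19]
12.91 [ 5.23 -1.73] -0.01 [-0.1132  0.04  ]
13.01 [ 3.96 -2.33] 0.26 [-0.1132  0.04  ]
13.11 [ 4.33 -2.44] -0.23 [-0.1132  0.04  ]
13.21 [ 4.98 -2.01] 0.62 [-0.1132  0.04  ]
```

```bash
sleep 1
```

```text
(no output)
```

View pics/w7.png

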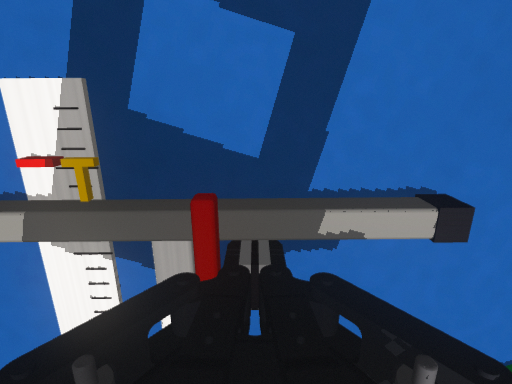

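View pics/t7.png

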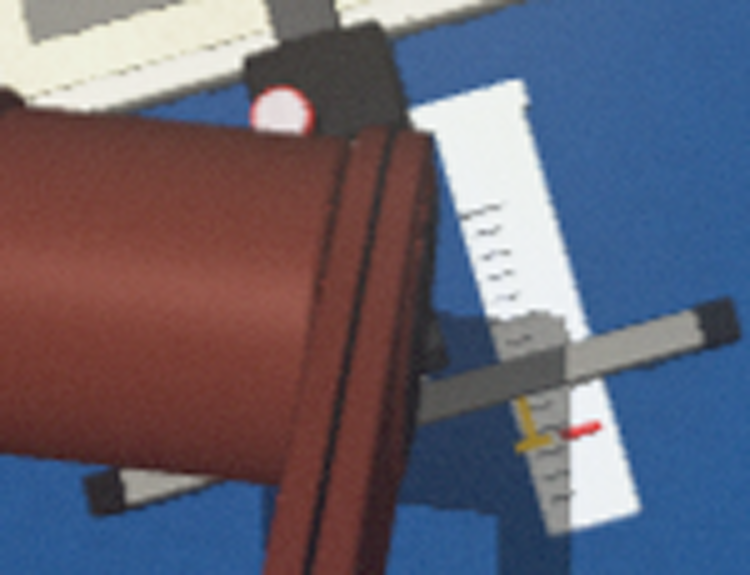

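The foot now loads the finger with about 4–5 N, the pointer (78,161) lines up with the mark (38,161), and the lever lies parallel to the leg at (205,235). I'm handing in.

```bash
python3 -c "
from plant import *
hold(0.2);job_done()"
```

```text
the job is handed in; nothing more can be done
```

The job is handed in: the leg is drawn out about 73 mm to the red mark, the lever is closed, and the fingers are still holding the leg. I pulled the T-foot with the shut fingers hooked behind it and paused at the mark with the lever open. I then slid the fingers along the foot to swing the lever closed.

**Last checks:**
- **Pointer:** it measured about 1 mm from the mark once the lever was closed. After a final small move of the arm, it still looked in line in both the wrist and top views.
- **Lever:** it measured about −0.006 rad, so it is at its stop.
- **Hold:** the foot presses on the fingers with about 4–5 N, and the arm is at rest.
- **Bystanders:** the arm stayed well away from the cup, jar and stamp pad. They looked unmoved in the scene view after the lever closed, but I did not measure them again.
- **Time:** about 13.5 s on the robot's clock.

**One reading disagreed:** while the fingers pressed the lever against its stop, the pull along the leg read only about 0.3 N. I took this to be friction against the lever. When I moved the fingers back about 2 mm, the reading returned to about 5 N.

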